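# Make the proof press ready for a bookmark block

## Task

Get the proof press ready to print the lino block on the green cutting mat: on the bed between the two wooden bars, stack packing boards and lay the block on them face up, centred and lengthways along the rails, so that its face is level with the rail tops. Turn the near pressure knob to its brass mark and pull it fully out to lock it. Leave the spare blocks and the tools, ink and paints on the table where they are.

Things in the scene. Friction and masses are not known exactly. Their poses are not given: they have to be found in the camera images.
- press: table-top proof press, fixed: dark iron base 250 (its x) x 440 mm (its y); origin on the table under its centre, z up. Flat bed 30 mm above the table, steel rails along y on both sides. The roller carriage is parked, immovable, over y = 60 to 215 mm: iron cheeks 160 mm high outside the rails, a T-shaped pressure knob on each, tops up to 236 mm. The far (+x) knob is already locked and does not move
- bay (a point): centre of the bay, on the bed's surface (axes as press), where fine white lines cross. The bay is free over x = -75 to +75 mm (between the rails) and y = -80 to +80 mm (between two wooden bars 22 mm thick, 18 mm high, lying across the bed). The block goes here with its x along this y, either way round
- rail_top (a point): a point on the top of the near (-x) steel rail beside the bay, 42 mm above the bed; rails are 22 mm wide, 150 mm apart inside. The block's printing face must come level with this
- knob_turn (a joint): turning of the near knob about its vertical axis, rad: 0 = nose at the brass mark, growing counter-clockwise seen from above; it starts 0.5 to 1.3 rad from the mark, so it is turned clockwise; stays where it is left (friction 0.06 N m)
- knob_pull (a joint): how far the near knob is pulled straight up, m: 0 = pushed in, 0.012 = fully out. Its friction of 4 N keeps it where it is left. A steel tooth under the slotted collar lets it rise more than about 3 mm only within about 0.12 rad of the mark; once out, the slot keeps it from turning
- knob_grip (a point): middle of the near (-x) knob's T-grip, on its axis: a black bar 16 mm thick, 28 mm high (14 mm above and below this point), 56 mm long along this point's x with a 9 mm wide nose to its -x; moves with the knob. Below the bar lies a fixed steel collar 80 mm across, its top 20 mm below this point while the knob is pushed in
- knob_mark (a point): the brass mark on the near (-x) side of the near knob's boss; the knob's nose (white line on top) points to it when set
- board_6: plain plywood packing board, 6 mm thick, 132 mm long (its x), 46 mm wide (its y), lying flat on the table; origin at the centre of its underside, z up
- board_9: plain plywood packing board, 9 mm thick, 116 mm long (its x), 46 mm wide (its y), lying flat on the table; origin at the centre of its underside, z up
- board_12: plain plywood packing board, 12 mm thick, 100 mm long (its x), 46 mm wide (its y), lying flat on the table; origin at the centre of its underside, z up
- board_18: plain plywood packing board, 18 mm thick, 84 mm long (its x), 46 mm wide (its y), lying flat on the table; origin at the centre of its underside, z up
- block_a: bookmark printing block, plywood faced with brown lino cut with a flower and three single leaves: 27 mm thick in all, 140 mm long (its x), 46 mm wide (its y), lying face up; origin at the centre of its underside, z up. Which of the three blocks lies on the cutting mat changes
- block_a_face (a point): centre of the printing (top) face of block_a, 27 mm above its underside
- block_b: bookmark printing block, plywood faced with brown lino cut with a flower and three pairs of small leaves: 21 mm thick in all, 140 mm long (its x), 46 mm wide (its y), lying face up; origin at the centre of its underside, z up. Which of the three blocks lies on the cutting mat changes
- block_b_face (a point): centre of the printing (top) face of block_b, 21 mm above its underside
- block_c: bookmark printing block, plywood faced with brown lino cut with a flower and two long leaves: 12 mm thick in all, 140 mm long (its x), 46 mm wide (its y), lying face up; origin at the centre of its underside, z up. Which of the three blocks lies on the cutting mat changes
- block_c_face (a point): centre of the printing (top) face of block_c, 12 mm above its underside
- mat: a green cutting mat lying flat, 210 x 120 mm and under 1 mm thick; origin at its centre. One block lies on it: the block to print. The two spare blocks lie off the mat, towards the left and right sides of the table
- paint_tin: bystander: a closed black watercolour tin, 125 x 62 x 20 mm; origin under its middle
- brush_jar: bystander: a white jar of brushes standing up, jar 66 mm across and 100 mm high, brushes up to 212 mm above the table (spreading to about 35 mm from the jar's axis); origin under its middle
- ink_bottle: bystander: a small dark ink bottle, 32 mm across, 58 mm high, standing among the packing boards; origin under its middle
- bone_folder: bystander: a flat ivory-coloured folding tool, about 145 x 20 x 4 mm; origin under its middle
- brayer: bystander: an inking roller with a wooden handle, 190 x 98 x 36 mm, handle to its -x; origin under its middle
- palette: bystander: a white china plate with paint dabs, 156 mm across, 16 mm high; origin under its middle

How it is judged (in metres and radians):
At the end, for the whole second after the job is handed in: Block from the mat released at rest in the bay, face up: face centre 42 +-1.5 mm above the bed, tilt < 0.03 rad, along the rails within 0.15 rad, within 20 mm across and 15 mm along of the bay centre. Near knob within 0.15 rad of its mark, out > 9 mm. Spare blocks moved < 20 mm (((z of block_a_face in the frame of bay between 0.0405 and 0.0435 m and x of block_a_face in the frame of bay between -0.02 and 0.02 m and y of block_a_face in the frame of bay between -0.015 and 0.015 m and angle between block_a's own z axis and vertical below 0.03 rad and angle between the x axis of block_a and the y axis of bay, either way round below 0.15 rad and linear speed of block_a below 0.01 m/s and distance of each of block_b, block_c from where it was at the start of the episode below 0.02 m and horizontal distance between each of block_b, block_c and mat above 0.1 m) or (z of block_b_face in the frame of bay between 0.0405 and 0.0435 m and x of block_b_face in the frame of bay between -0.02 and 0.02 m and y of block_b_face in the frame of bay between -0.015 and 0.015 m and angle between block_b's own z axis and vertical below 0.03 rad and angle between the x axis of block_b and the y axis of bay, either way round below 0.15 rad and linear speed of block_b below 0.01 m/s and distance of each of block_a, block_c from where it was at the start of the episode below 0.02 m and horizontal distance between each of block_a, block_c and mat above 0.1 m) or (z of block_c_face in the frame of bay between 0.0405 and 0.0435 m and x of block_c_face in the frame of bay between -0.02 and 0.02 m and y of block_c_face in the frame of bay between -0.015 and 0.015 m and angle between block_c's own z axis and vertical below 0.03 rad and angle between the x axis of block_c and the y axis of bay, either way round below 0.15 rad and linear speed of block_c below 0.01 m/s and distance of each of block_a, block_b from where it was at the start of the episode below 0.02 m and horizontal distance between each of block_a, block_b and mat above 0.1 m)) and value of joint knob_pull above 0.009 m and value of joint knob_turn between -0.15 and 0.15 rad); the robot touches nothing.
It fails at once if a bystander (tin, brush jar, ink bottle, folder, inking roller, palette) is moved more than 20 mm (distance of any of paint_tin, brush_jar, ink_bottle, bone_folder, brayer, palette from where it was at the start of the episode above 0.02 m).
It fails at once if the brush jar or the ink bottle is tipped (angle between any of brush_jar, ink_bottle's own z axis and vertical above 0.3 rad).
It also fails if it takes over 72 s, if anything falls off the work surface, if the arm or the gripper's body presses on something with over 40 N, if the wrist force passes 120 N, or if a joint passes its speed limit or range.

## Robot

A 6-joint arm with a two-finger parallel gripper is mounted at the origin on the work surface. World frame = base frame: x ahead of the robot, y to its left, z up, the work surface at z = 0. Lengths are in m, angles in degrees, forces in N, time in s.
With the tool pointing down it reaches from about 0.275 to 0.725 m from the base axis. Payload 15.9 kg.
Tool frame: the origin (TCP) lies at the very end of the fingers, on their centre line; the grasp point (between the pads) lies 19 mm behind it; z points along the fingers, y is the line along which they close (so a half turn about z gives the same grasp; the last joint's range is limited). The gripper opens to 85 mm and grips with 20 to 120 N. Pads are 22 mm wide; open, the fingers measure 114 mm over their backs; the gripper's body (76 mm by 85 mm) begins 54 mm behind the grasp point. The pads swing forward as they close: fully open they stand 13 mm farther back than shut.
Start: joints at [-65.661, 12.198, -1.971, 75.831, 0, 90], TCP at [0.206, -0.456, 0.231] pointing down, gripper open.
Joint ranges: [-170.91, 170.91], [-42.67, 98.43], [-65.05, 77.54], [-120.47, 116.71], [-90, 82.35], [-180, 180]. Speed limits (degrees/s): [108.29, 108.29, 136.94, 147.25, 180, 180].

## Interface

Orientations are given as [roll, pitch, yaw] about the fixed x, y, z axes, in that order (R = Rz(yaw) Ry(pitch) Rx(roll)).
In Python, from station import sense, grab_frame, hand_in gives the robot as it stands.
- The arm moves only by the tool drive_tool, never from a script. Its argument "moves" is a list of rows, each a list of 7 numbers: the turn, a rotation vector about the world's x, y, z in rad, then the shift along the world's x, y, z in m, then the gripper command: -1 is shut, 1 is fully open, values between are in proportion. In form: [[rx, ry, rz, tx, ty, tz, gripper], ...]. A call has 1 to 20 rows; each row is the pose to reach, as a shift and turn from the pose commanded when the call began; what a row does not reach only later rows make up. A row lasts 1/8 s, in which the tool goes at most 62.5 mm and 10.7 degrees, less where a joint would pass 70% of its speed; a pose out of reach is approached as far as the arm can. A call with a gripper value outside its range is refused whole. The fingers move at their own pace and stop on an object; "squeeze" is the grip in N (left out, the last holds). Time passes only in rows, so rows that repeat a pose let the fingers close. It gives the time, the measured TCP pose, the force, the opening and the grip force at its end, in the units of the state.
- sense(): the state, without advancing time (a new reading comes with each control period).
- grab_frame(name): name is "scene" or "side" or "wrist"; returns a dict with "frame" (480x640x3 uint8, red, green, blue), "depth" (480x640 float32, m along the optical axis (not along the pixel's ray), 0 where there is no reading), "fx", "fy", "cx", "cy" (pixels), "eye" and "rotation" of the camera in the world; the wrist camera has in their place "mount" (4x4, takes a point from camera to tool coordinates, whose origin is the TCP and whose axes are the flange's). Camera axes: x right, y up, looking along -z (the intrinsics and any distortion apply to the point x, -y, -z); pixel columns grow to the right and rows downward; lengths in m; the calibration is good to about 2 mm. A picture is of the moment at which its call begins: read the wrist's pose just before it.
- hand_in(): hands the job in; it is judged then, once.
The state is a dict: "time": time; "q": joint angles; "dq": joint speeds; "tau": joint torques, N m; "eef_pos": TCP position; "orientation": TCP orientation; "ft_force": force on the tool from outside, world axes, zero at the start; "moment": the same for the moment, N m; "opening": finger opening in m; "grasp_force": force on a finger pad.
Only numpy, scipy, OpenCV 4.12 (cv2) and the standard library are available. Lean on these libraries where they do the work, as an engineer would, in place of code of your own. Each camera call takes 0.05 s, during which the arm holds its last target. There are 200 camera calls.

## Working session

There is one attempt and no reset: what is moved stays moved. The work goes in short steps, Python scripts to look and compute and a tool call to move; the robot and the scene stay as the last step left them, time stands still between calls to the robot, and variables do not carry over. Pictures are saved under pics/ and viewed, at most 10 in all, crops included, and the job is handed in when it is done.

Besides the shell and the picture viewer there is one more tool, called after "Request:" as name(argument=value, ...), one argument or row to a line, values as JSON. drive_tool: Moves the arm, as the interface text tells. Its arguments: {"type":"object","properties":{"moves":{"type":"array"},"squeeze":{"type":"number"}},"required":["moves"]}

```bash
mkdir -p pics; ls; python3 - <<'E'
from station import sense, grab_frame
import cv2, numpy as np
for n in ("scene","side"):
    f=grab_frame(n)
    cv2.imwrite(f"pics/{n}0.png",f["frame"][:,:,::-1])
    np.savez(f"{n}0.npz",**f)
    print(n,{k:(np.round(v,4).tolist() if k!='frame' and k!='depth' else v.shape) for k,v in f.items()}, (f["depth"]>0).mean())
print(sense())
E
```

```text
pics
scene {'frame': (480, 640, 3), 'depth': (480, 640), 'fx': 459.8697, 'fy': 459.8697, 'cx': 317.1224, 'cy': 244.1943, 'eye': [1.1016, 0.855, 0.8653], 'rotation': [56.246, 1.0982, 146.4704]} 0.995986328125
side {'frame': (480, 640, 3), 'depth': (480, 640), 'fx': 601.8013, 'fy': 601.8013, 'cx': 315.1638, 'cy': 244.8542, 'eye': [0.1777, 0.9359, 1.2199], 'rotation': [42.8426, 0.3413, -160.5421]} 0.9961197916666666
{'time': 0.1, 'q': array([-6.56614200e+01,  1.22226256e+01, -2.00450295e+00,  7.58305030e+01,
       -1.04470550e-03,  9.00004569e+01]), 'dq': array([ 0.11148725, -0.08539699,  0.05357566, -0.04118304,  0.05555712,
        0.02401228]), 'tau': array([-2.22661643e-04, -6.87242460e+01,  4.87808561e+01,  1.22572290e-02,
        1.32153377e-04, -1.36120977e-05]), 'eef_pos': array([ 0.20593451, -0.45529073,  0.23086103]), 'orientation': array([-1.79942369e+02,  1.04516452e-03,  2.43381242e+01]), 'ft_force': array([-0.48235731, -0.30777668,  0.07875985]), 'moment': array([ 0.01101582, -0.02931652,  0.00039033]), 'grasp_force': 0.0, 'opening': 0.08579903394417855}
```

View pics/scene0.png

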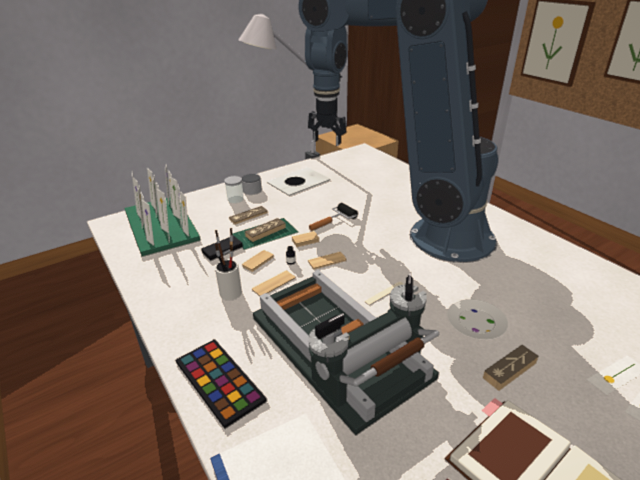

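View pics/side0.png

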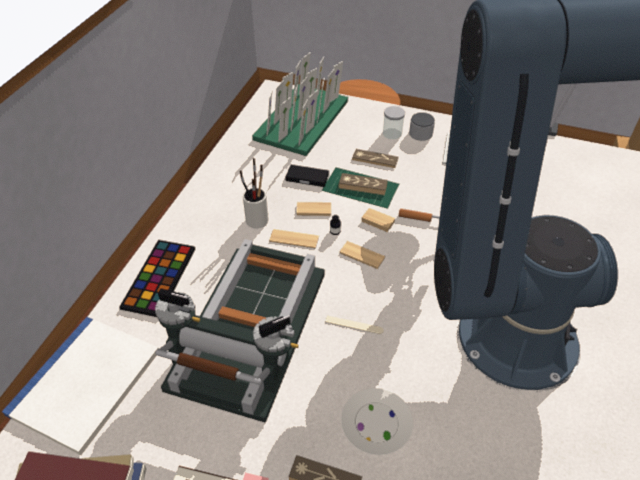

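The scene view shows the press (centre about 345,350), the mat with its block (266,231), and four boards at (258,260), (273,283), (305,239) and (327,260). The ink bottle is at (290,255). The side view shows the same things, with the near knob at (273,330). I'll merge both depth images into a top-down map.

```bash
cat > h.py <<'E'
import numpy as np, cv2
from scipy.spatial.transform import Rotation as R
def cam(f):
    return R.from_euler('xyz',np.asarray(f["rotation"]),degrees=True).as_matrix(), np.asarray(f["eye"])
def rays(f,uv,M):
    uv=np.atleast_2d(uv); d=np.c_[(uv[:,0]-f["cx"])/f["fx"],-(uv[:,1]-f["cy"])/f["fy"],-np.ones(len(uv))]
    return d@M.T
def cloud(f,M=None,e=None):
    if M is None: M,e=cam(f)
    v,u=np.mgrid[0:480,0:640]; d=f["depth"]
    P=e+rays(f,np.c_[u.ravel(),v.ravel()],M)*d.ravel()[:,None]
    return P.reshape(480,640,3), d>0
def plane(f,uv,z,M=None,e=None):
    if M is None: M,e=cam(f)
    r=rays(f,uv,M); return e+r*((z-e[2])/r[:,2])[:,None]
def ortho(P,C,x0,x1,y0,y1,res):
    """top-down picture: up = +x, left = +y; colour and highest z"""
    P=P.reshape(-1,3);C=C.reshape(-1,3); H=int((x1-x0)/res);W=int((y1-y0)/res)
    r=((x1-P[:,0])/res).astype(int);c=((y1-P[:,1])/res).astype(int)
    k=(r>=0)&(r<H)&(c>=0)&(c<W)&(P[:,2]<.3);o=np.argsort(P[k,2])
    im=np.zeros((H,W,3),np.uint8);z=np.full((H,W),np.nan)
    im[r[k][o],c[k][o]]=C[k][o]; z[r[k][o],c[k][o]]=P[k,2][o]
    return im,z
E
python3 - <<'E'
from h import *
fs=[dict(np.load(n+"0.npz")) for n in("scene","side")]
Ps=[]
for f in fs:
    P,m=cloud(f); 
    # table flatness: points white & near z 0 in work area
    w=m&(f["frame"].min(2)>170)&(abs(P[...,2])<.02)&(P[...,0]>.25)&(P[...,0]<.8)&(abs(P[...,1])<.4)
    A=np.c_[P[w][:,:2],np.ones(w.sum())]; c=np.linalg.lstsq(A,P[w][:,2],rcond=None)[0]
    print("table plane",c, "res",(P[w][:,2]-A@c).std(), w.sum())
    Ps.append(P)
for i,(P,f) in enumerate(zip(Ps,fs)):
    im,z=ortho(P,f["frame"],.15,.85,-.55,.35,.0025)
    big=cv2.resize(im,None,fx=2,fy=2,interpolation=cv2.INTER_NEAREST)
    for x in np.arange(.2,.85,.1): cv2.line(big,(0,int((.85-x)/.0025*2)),(720,int((.85-x)/.0025*2)),(255,0,0),1); cv2.putText(big,f"{x:.1f}",(0,int((.85-x)/.0025*2)),0,.4,(255,0,0))
    for y in np.arange(-.5,.35,.1): cv2.line(big,(int((.35-y)/.0025*2),0),(int((.35-y)/.0025*2),560),(0,0,255),1);cv2.putText(big,f"{y:.1f}",(int((.35-y)/.0025*2),10),0,.4,(0,0,255))
    cv2.imwrite(f"pics/ortho{i}.png",big[:,:,::-1])
E
```

```text
table plane [-0.00085004  0.00017215  0.00083489] res 0.002032384357782618 9085
table plane [ 6.58757315e-05 -3.74011113e-05  1.48722986e-03] res 0.003075405741726194 17006
```

View pics/ortho1.png

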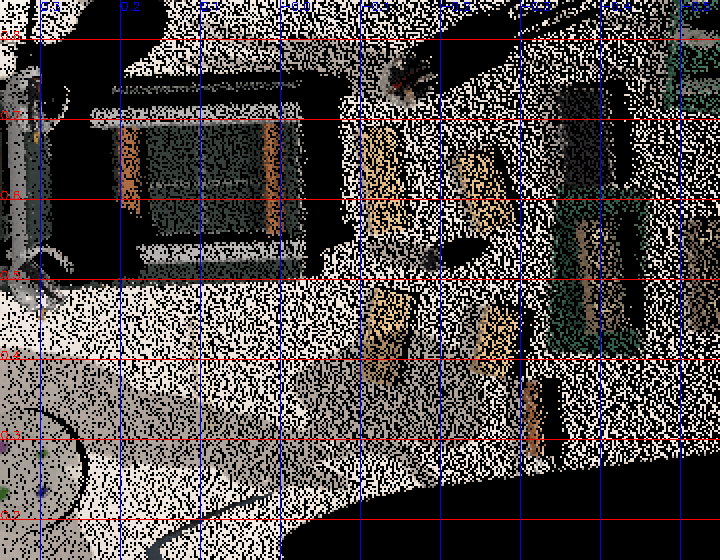

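The side top-down map (up = +x, left = +y) shows:
- Boards near (.61,-.13), (.60,-.25), (.43,-.135) and (.42,-.27).
- The block on the mat near (.505,-.395).
- The bay near (.62,.06).

Next I'll get the wrist camera data and the rough heights.

```bash
python3 - <<'E'
from h import *
from station import grab_frame
fs=[dict(np.load(n+"0.npz")) for n in("scene","side")]
pts={"bA":(.61,-.125),"bB":(.60,-.245),"bC":(.43,-.135),"bD":(.43,-.265),"blk":(.505,-.395),"bed":(.62,.06),"railN":(.535,.05),"railF":(.7,.05)}
for f in fs:
    P,m=cloud(f); t=m&(f["frame"].min(2)>150)
    print({k:np.round(1000*np.median(P[m&(np.hypot(P[...,0]-x,P[...,1]-y)<.013)][:,2]),1) for k,(x,y) in pts.items()})
w=grab_frame("wrist"); print(w["fx"],w["cx"],w["cy"],np.round(w["mount"],4).tolist(),(w["depth"]>0).mean(),[k for k in w])
np.savez("w0.npz",**w)
E
```

```text
{'bA': np.float64(6.6), 'bB': np.float64(10.4), 'bC': np.float64(8.8), 'bD': np.float64(17.4), 'blk': np.float64(21.5), 'bed': np.float64(30.4), 'railN': np.float64(70.8), 'railF': np.float64(71.7)}
{'bA': np.float64(7.1), 'bB': np.float64(11.5), 'bC': np.float64(10.3), 'bD': np.float64(18.5), 'blk': np.float64(20.2), 'bed': np.float64(31.2), 'railN': np.float64(71.9), 'railF': np.float64(60.1)}
379.5712242887619 326.159634509157 239.13056400960173 [[0.0001, 0.9531, 0.3027, 0.0766], [1.0, -0.0003, 0.0006, 0.001], [0.0006, 0.3027, -0.9531, -0.1416], [0.0, 0.0, 0.0, 1.0]] 0.996044921875 ['frame', 'depth', 'fx', 'fy', 'cx', 'cy', 'mount']
```

Heights come out as boards 6 at (.61,-.125), 12 at (.60,-.245), 9 at (.43,-.135) and 18 at (.43,-.265). The block on the mat is about 21 mm (block_b), so the packing is 9 + 12. Next I'll take a wrist view from above.

Request:
drive_tool(
  moves=[
    [0,0,-0.4248,0.294,0.255,0.1,1],
    [0,0,-0.4248,0.294,0.255,0.1,1],
    [0,0,-0.4248,0.294,0.255,0.1,1],
    [0,0,-0.4248,0.294,0.255,0.1,1],
    [0,0,-0.4248,0.294,0.255,0.1,1],
    [0,0,-0.4248,0.294,0.255,0.1,1],
    [0,0,-0.4248,0.294,0.255,0.1,1],
    [0,0,-0.4248,0.294,0.255,0.1,1],
    [0,0,-0.4248,0.294,0.255,0.1,1],
    [0,0,-0.4248,0.294,0.255,0.1,1],
  ],
)

```text
time: 1.4
eef_pos: [0.4993, -0.2012, 0.3312]
orientation: [-180.0, 0.0, -0.1]
ft_force: [-0.5, 0.7, -0.7]
opening: 0.0854
grasp_force: 0.0
```

```bash
cat >> h.py <<'E'
def wrist(tag):
    from station import sense, grab_frame
    s=sense(); f=grab_frame("wrist"); T=f["mount"]
    Rt=R.from_euler('xyz',s["orientation"],degrees=True).as_matrix()
    M=Rt@T[:3,:3]; e=s["eef_pos"]+Rt@T[:3,3]
    np.savez(tag+".npz",M=M,e=e,**f); cv2.imwrite(f"pics/{tag}.png",f["frame"][:,:,::-1])
    print(np.round(s["eef_pos"],4),np.round(s["orientation"],2),"t",s["time"],"F",np.round(s["ft_force"],1))
    return f,M,e
def load(tag):
    f=dict(np.load(tag+".npz")); return f,f["M"],f["e"]
E
python3 -c "
from h import *
wrist('w1')"
```

```text
[ 0.4993 -0.2012  0.3312] [-1.8e+02  2.0e-02 -7.0e-02] t 1.4 F [-0.5  0.7 -0.7]
```

View pics/w1.png

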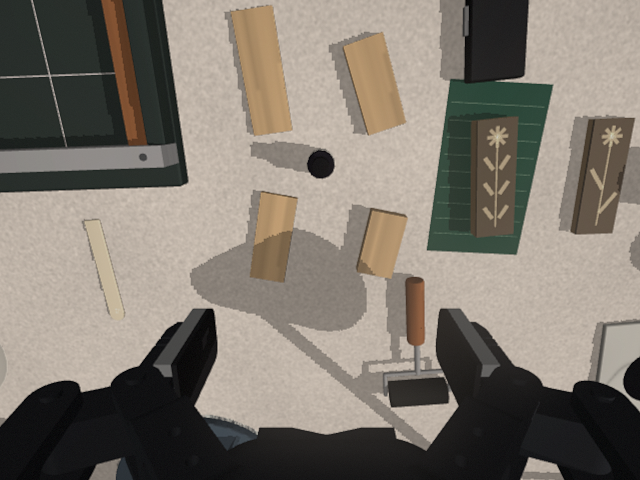

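The wrist view shows:
- The block with paired leaves (block_b) on the mat at (495,177).
- Boards 6 at (262,70), 12 at (374,83), 9 at (273,237) and 18 at (382,243).
- The ink bottle at (320,163).
- The crossing of the bay's white lines at (50,75).

Next I'll fit the rectangles.

```bash
python3 - <<'E'
from h import *
f,M,e=load("w1"); hsv=cv2.cvtColor(f["frame"],cv2.COLOR_RGB2HSV); P,m=cloud(f,M,e)
wood=cv2.inRange(hsv,(8,70,60),(25,255,255))
for n,(u,v),z in (("6",(262,70),.006),("12",(374,83),.012),("9",(273,237),.009),("18",(382,243),.018),("blk",(490,177),.022)):
    if n=="blk":
        print(hsv[120:235:25,485], hsv[177,474],hsv[177,455])
        mk=cv2.inRange(hsv,(0,20,30),(25,140,255)); 
        q=np.zeros_like(mk);q[112:242,470:522]=255;mk&=q
        mk=cv2.morphologyEx(mk,cv2.MORPH_CLOSE,np.ones((7,7)));mk=cv2.morphologyEx(mk,cv2.MORPH_OPEN,np.ones((9,9)))
    else: mk=wood
    _,L=cv2.connectedComponents(mk); c=(L==L[v,u]).astype(np.uint8)
    k=max(cv2.findContours(c,0,cv2.CHAIN_APPROX_NONE)[0],key=cv2.contourArea)[:,0].astype(float)
    W=plane(f,k,z,M,e)[:,:2]
    (cx,cy),(a,b),g=cv2.minAreaRect((W*1000).astype(np.float32))
    if a<b: a,b=b,a; g+=90
    zz=np.median(P[(cv2.erode(c,np.ones((5,5)))>0)&m][:,2])
    print(n,"c",round(cx,1),round(cy,1),"size",round(a,1),round(b,1),"ang",round((g+90)%180-90,1),"z",round(zz*1000,1))
# white lines in bay
g=f["frame"].astype(int); 
mk=((g.min(2)>90)).astype(np.uint8)*255; mk[:, 110:]=0; mk[143:]=0
ls=cv2.HoughLinesP(mk,1,np.pi/360,30,minLineLength=35,maxLineGap=12)
for l in ls[:,0]: 
    w=plane(f,l.reshape(2,2),.030,M,e)[:,:2]*1000; d=w[1]-w[0]; print(l,np.round(w,1).tolist(),round(np.degrees(np.arctan2(d[1],d[0])),1))
b=m.copy(); b[:]=0; b[20:60,60:100]=1; print("bed z",np.median(P[b&m][:,2])); b[:]=0; b[152:164,20:120]=1; print("rail z",np.median(P[b&m][:,2]))
E
```

```text
6 c 625.5 -130.1 size 131.1 46.0 ang 7.9 z 5.2
12 c 612.1 -257.0 size 99.3 46.1 ang 18.3 z 11.1
9 c 430.1 -133.2 size 116.5 46.1 ang -10.5 z 8.2
18 c 425.3 -271.1 size 86.3 47.9 ang -11.6 z 17.1
[[16 80 92]
 [16 69 92]
 [17 70 91]
 [17 72 92]
 [17 69 93]] [16 88 75] [69 57 58]
blk c 507.0 -400.4 size 140.2 52.3 ang 6.5 z 20.0
[ 31   0  65 141] [[691.8, 98.7], [552.3, 93.2]] -177.8
[  0  78 108  73] [[618.3, 149.6], [623.1, 32.1]] -87.6
[ 0 77 89 73] [[619.3, 149.3], [623.2, 52.6]] -87.7
[ 31   1  63 136] [[690.9, 98.9], [557.8, 94.4]] -178.1
bed z 0.029308398763129906
rail z 0.0712701146273349
```

The boards fit their true sizes. The bay centre is at about (.621,.096) and the press yaw is about 2.2°. First I'll pick board 9.

Request:
drive_tool(
  moves=[
    [0,0,-0.183,-0.07,0.068,-0.25,1],
    [0,0,-0.183,-0.07,0.068,-0.25,1],
    [0,0,-0.183,-0.07,0.068,-0.25,1],
    [0,0,-0.183,-0.07,0.068,-0.25,1],
    [0,0,-0.183,-0.07,0.068,-0.25,1],
    [0,0,-0.183,-0.07,0.068,-0.29,1],
    [0,0,-0.183,-0.07,0.068,-0.315,1],
    [0,0,-0.183,-0.07,0.068,-0.329,1],
    [0,0,-0.183,-0.07,0.068,-0.329,1],
    [0,0,-0.183,-0.07,0.068,-0.329,-0.2],
    [0,0,-0.183,-0.07,0.068,-0.329,-0.2],
    [0,0,-0.183,-0.07,0.068,-0.329,-0.2],
    [0,0,-0.183,-0.07,0.068,-0.329,-0.2],
    [0,0,-0.183,-0.07,0.068,-0.329,-0.2],
  ],
  squeeze=40,
)

```text
time: 3.2
eef_pos: [0.4307, -0.1328, 0.0033]
orientation: [180.0, -0.1, -10.5]
ft_force: [-2.4, 0.7, 13.3]
opening: 0.0443
grasp_force: 38.7
```

Board 9 is gripped at 44 mm opening. I'll lift it and carry it over the bay.

Request:
drive_tool(
  moves=[
    [0,0,0,0,0,0.06,-0.2],
    [0,0,0,0,0,0.12,-0.2],
    [0,0,-1.349,0.191,0.229,0.17,-0.2],
    [0,0,-1.349,0.191,0.229,0.17,-0.2],
    [0,0,-1.349,0.191,0.229,0.17,-0.2],
    [0,0,-1.349,0.191,0.229,0.17,-0.2],
    [0,0,-1.349,0.191,0.229,0.17,-0.2],
    [0,0,-1.349,0.191,0.229,0.17,-0.2],
    [0,0,-1.349,0.191,0.229,0.17,-0.2],
    [0,0,-1.349,0.191,0.229,0.17,-0.2],
    [0,0,-1.349,0.191,0.229,0.17,-0.2],
    [0,0,-1.349,0.191,0.229,0.17,-0.2],
  ],
)

```text
time: 4.7
eef_pos: [0.2963, -0.2542, 0.1674]
orientation: [-163.0, 4.9, -54.3]
ft_force: [0.2, -0.9, -0.2]
opening: 0.044
grasp_force: 41.8
```

```bash
python3 -c "
from h import *
wrist('w2')"
```

```text
[ 0.2963 -0.2542  0.1674] [-162.98    4.89  -54.26] t 4.7 F [ 0.2 -0.9 -0.2]
```

View pics/w2.png

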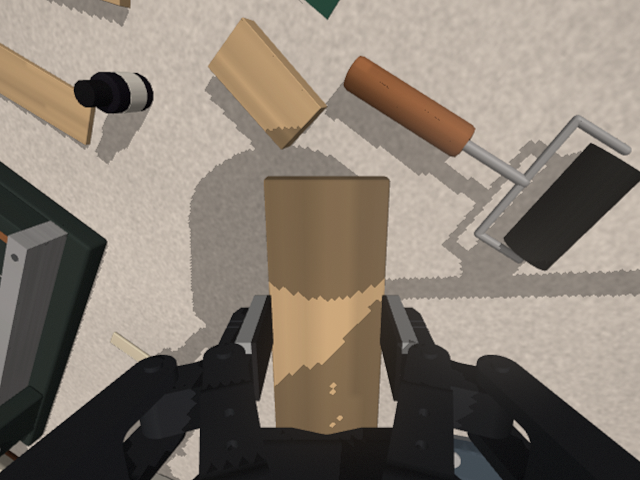

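The picture shows board 9 held (325,300), with the tool tilted and well short of the target. I'll check the joint state.

```bash
python3 -c "
from station import sense
s=sense();print(s['q'].round(1),s['dq'].round(1))"
```

```text
[-54.6   4.2 -23.   67.8  16.9 179.9] [3.2 2.  2.4 0.  0.4 0.1]
```

Joint 6 ran into its limit: q6 = q1 + 180 − yaw. I need to approach yaw −88 from the other side. First a probe move to see which pose counts as commanded.

Request:
drive_tool(
  moves=[
    [0,0,0.5,0,0,0.03,-0.2],
    [0,0,0.5,0,0,0.03,-0.2],
    [0,0,0.5,0,0,0.03,-0.2],
  ],
)

```text
time: 5.12
eef_pos: [0.2975, -0.2542, 0.1976]
orientation: [-163.0, 4.9, -25.2]
ft_force: [0.0, -0.8, -0.1]
opening: 0.0443
grasp_force: 41.8
```

The commanded pose is the one actually reached. I'll work out the turn to straight down at yaw 92.2 and check the carriage heights near the bay.

```bash
python3 - <<'E'
from h import *
from station import sense
s=sense(); Rc=R.from_euler('xyz',s["orientation"],degrees=True)
for y in (30,92.2): print(y,(R.from_euler('xyz',[180,0,y],degrees=True)*Rc.inv()).as_rotvec().round(4))
a=np.radians(2.2); c=np.array([.621,.096]); X=np.array([np.cos(a),np.sin(a)]);Y=np.array([-X[1],X[0]])
for n in("scene0","side0"):
    f=dict(np.load(n+".npz"));P,m=cloud(f);d=P[...,:2]-c;px,py=d@X,d@Y
    for lo in range(30,180,15):
        k=m&(abs(px)<.06)&(py>lo/1000)&(py<(lo+15)/1000); print(n,lo,np.percentile(P[k][:,2],[50,99]).round(3) if k.any() else None)
E
```

```text
30 [-0.3048 -0.1006  0.9678]
92.2 [-0.2411 -0.2809  2.0423]
scene0 30 [0.03  0.034]
scene0 45 [0.029 0.031]
scene0 60 [0.031 0.035]
scene0 75 [0.049 0.05 ]
scene0 90 [0.048 0.051]
scene0 105 None
scene0 120 None
scene0 135 None
scene0 150 None
scene0 165 None
side0 30 [0.031 0.037]
side0 45 [0.031 0.037]
side0 60 [0.032 0.037]
side0 75 [0.049 0.055]
side0 90 [0.047 0.054]
side0 105 [0.032 0.05 ]
side0 120 None
side0 135 None
side0 150 None
side0 165 None
```

The middle of the press is clear up to press y ≈ 105 mm, so yaw 92.2 is safe here. I'll carry the board on.

Request:
drive_tool(
  moves=[
    [-0.3048,-0.1006,0.9678,0.1,0.1,0.02,-0.2],
    [-0.3048,-0.1006,0.9678,0.1,0.1,0.02,-0.2],
    [-0.3048,-0.1006,0.9678,0.15,0.15,0.02,-0.2],
    [-0.3048,-0.1006,0.9678,0.2,0.2,0.02,-0.2],
    [-0.3048,-0.1006,0.9678,0.2,0.2,0.02,-0.2],
    [-0.3048,-0.1006,0.9678,0.2,0.2,0.02,-0.2],
    [-0.2411,-0.2809,2.0423,0.324,0.35,-0.03,-0.2],
    [-0.2411,-0.2809,2.0423,0.324,0.35,-0.03,-0.2],
    [-0.2411,-0.2809,2.0423,0.324,0.35,-0.03,-0.2],
    [-0.2411,-0.2809,2.0423,0.324,0.35,-0.03,-0.2],
    [-0.2411,-0.2809,2.0423,0.324,0.35,-0.03,-0.2],
    [-0.2411,-0.2809,2.0423,0.324,0.35,-0.03,-0.2],
    [-0.2411,-0.2809,2.0423,0.324,0.35,-0.03,-0.2],
    [-0.2411,-0.2809,2.0423,0.324,0.35,-0.03,-0.2],
    [-0.2411,-0.2809,2.0423,0.324,0.35,-0.03,-0.2],
  ],
)

```text
time: 7.0
eef_pos: [0.6213, 0.0961, 0.1672]
orientation: [-180.0, -0.0, 91.8]
ft_force: [0.9, 0.7, -0.8]
opening: 0.0441
grasp_force: 41.8
```

```bash
python3 - <<'E'
from h import *
from station import sense
f,M,e=wrist('w3')
g=f["frame"].astype(int); P,m=cloud(f,M,e)
a=np.radians(2.2); c=np.array([.621,.096]); X=np.array([np.cos(a),np.sin(a)]);Y=np.array([-X[1],X[0]])
q=plane(f,np.c_[[0,320,639,0,320,639],[0,0,0,479,479,479]],.03,M,e); print(q.round(3)[:,:2].tolist())
E
```

```text
[0.6213 0.0961 0.1672] [-1.7997e+02 -3.0000e-02  9.1790e+01] t 7.0 F [ 0.9  0.7 -0.8]
[[0.406, 0.239], [0.612, 0.245], [0.817, 0.251], [0.314, -0.168], [0.623, -0.158], [0.93, -0.149]]
```

View pics/w3.png

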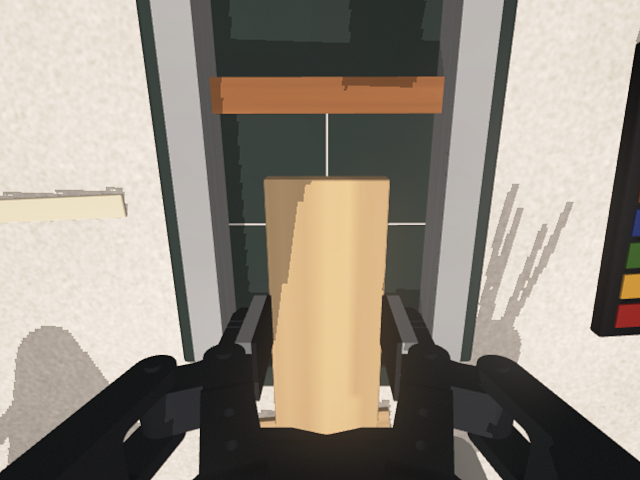

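Board 9 is held square over the bay. The white lines cross near (327,224) and the bar is at row 95. I'll refine the bay centre from this.

```bash
python3 - <<'E'
from h import *
f,M,e=load('w3'); g=f["frame"].astype(int).min(2)
# subpixel-ish line pixels
v=np.arange(120,174); u=[315+np.argmax(g[r,315:340]) for r in v]; A=plane(f,np.c_[u,v],.03,M,e)
cs=np.r_[232:262,395:420]; r=[215+np.argmax(g[215:234,c]) for c in cs]; B=plane(f,np.c_[cs,r],.03,M,e)
pa=np.polyfit(A[:,1],A[:,0],1); pb=np.polyfit(B[:,0],B[:,1],1)
x,y=np.linalg.solve([[1,-pa[0]],[-pb[0],1]],[pa[1],pb[1]])
print("bay",x,y,"ang",np.degrees(np.arctan(pb[0])),-np.degrees(np.arctan(pa[0])))
print("board end/edges",plane(f,[[267,180],[327,178],[388,180],[275,400],[382,400]],.172,M,e).round(4))
E
```

```text
bay 0.6213486596456211 0.09611542951873038 ang 1.8049693768710373 1.8329193928917684
board end/edges [[0.5978 0.1506 0.172 ]
 [0.6194 0.152  0.172 ]
 [0.6414 0.152  0.172 ]
 [0.5997 0.0545 0.172 ]
 [0.6465 0.056  0.172 ]]
```

The bay centre is (.6213,.0961) with yaw 1.8°, and the board sits within 2 mm of centre. I'll lower it, release, and go to hover over board 12 with the camera on the −x side, away from the jar.

Request:
drive_tool(
  moves=[
    [0,0,0,0,0,-0.06,-0.2],
    [0,0,0,0,0,-0.11,-0.2],
    [0,0,0,0,0,-0.128,-0.2],
    [0,0,0,0,0,-0.133,-0.2],
    [0,0,0,0,0,-0.133,0.3],
    [0,0,0,0,0,-0.133,0.3],
    [0,0,0,0,0,-0.133,0.3],
    [0,0,0,0,0,-0.07,0.3],
    [0,0,0,0,0,-0.01,0.3],
    [0,0,1.859,-0.009,-0.353,0.0,1],
    [0,0,1.859,-0.009,-0.353,0.0,1],
    [0,0,1.859,-0.009,-0.353,0.0,1],
    [0,0,1.859,-0.009,-0.353,0.0,1],
    [0,0,1.859,-0.009,-0.353,0.0,1],
    [0,0,1.859,-0.009,-0.353,0.0,1],
    [0,0,1.859,-0.009,-0.353,-0.06,1],
    [0,0,1.859,-0.009,-0.353,-0.06,1],
    [0,0,1.859,-0.009,-0.353,-0.06,1],
    [0,0,1.859,-0.009,-0.353,-0.06,1],
    [0,0,1.859,-0.009,-0.353,-0.06,1],
  ],
)

```text
time: 9.55
eef_pos: [0.6124, -0.2569, 0.1074]
orientation: [-179.9, -0.0, -161.6]
ft_force: [-0.3, 0.0, 1.1]
opening: 0.0853
grasp_force: 0.0
```

```bash
python3 - <<'E'
from h import *
f,M,e=wrist('w4'); hsv=cv2.cvtColor(f["frame"],cv2.COLOR_RGB2HSV); P,m=cloud(f,M,e)
mk=cv2.inRange(hsv,(8,70,60),(25,255,255))
n,L,st,ce=cv2.connectedComponentsWithStats(mk)
for i in range(1,n):
    if st[i,4]<3000: continue
    c=(L==i).astype(np.uint8);k=max(cv2.findContours(c,0,cv2.CHAIN_APPROX_NONE)[0],key=cv2.contourArea)[:,0].astype(float)
    r=cv2.minAreaRect((plane(f,k,.012,M,e)[:,:2]*1000).astype(np.float32)); print(ce[i].round(),np.round(r[0],1),np.round(r[1],1),round(r[2],1),np.median(P[(c>0)&m][:,2]).round(4))
for n_ in("scene0","side0"):
    F=dict(np.load(n_+".npz"));Q,mm=cloud(F); k=mm&(np.hypot(Q[...,0]-.75,Q[...,1]+.16)<.08)&(Q[...,2]>.085)&(Q[...,2]<.11); print("jar",Q[k].min(0).round(3),Q[k].max(0).round(3))
E
```

```text
[ 0.6124 -0.2569  0.1074] [-1.7994e+02 -1.0000e-02 -1.6159e+02] t 9.55 F [-0.3  0.   1.1]
[121.  59.] [ 543.8 -404.4] [67.9 47.3] 6.2 0.02
[327. 236.] [ 611.2 -258. ] [99.  45.5] 18.4 0.0111
[502. 275.] [ 606.6 -137.6] [95.9 46.6] 7.9 0.0051
jar [ 0.718 -0.193  0.085] [ 0.784 -0.127  0.109]
jar [ 0.716 -0.197  0.085] [ 0.783 -0.127  0.11 ]
```

Board 12 is confirmed at (.611,-.258). I'll grasp it and carry it to the bay.

Request:
drive_tool(
  moves=[
    [0,0,0,-0.001,-0.001,-0.06,1],
    [0,0,0,-0.001,-0.001,-0.095,1],
    [0,0,0,-0.001,-0.001,-0.1035,1],
    [0,0,0,-0.001,-0.001,-0.1035,-0.2],
    [0,0,0,-0.001,-0.001,-0.1035,-0.2],
    [0,0,0,-0.001,-0.001,-0.1035,-0.2],
    [0,0,0,-0.001,-0.001,-0.1035,-0.2],
    [0,0,0,-0.001,-0.001,-0.1035,-0.2],
    [0,0,0,-0.001,-0.001,-0.05,-0.2],
    [0,0,0,-0.001,-0.001,0.01,-0.2],
    [0,0,1.281,0.009,0.353,0.06,-0.2],
    [0,0,1.281,0.009,0.353,0.06,-0.2],
    [0,0,1.281,0.009,0.353,0.06,-0.2],
    [0,0,1.281,0.009,0.353,0.06,-0.2],
    [0,0,1.281,0.009,0.353,0.06,-0.2],
    [0,0,1.281,0.009,0.353,0.06,-0.2],
    [0,0,1.281,0.009,0.353,0.06,-0.2],
    [0,0,1.281,0.009,0.353,0.06,-0.2],
    [0,0,1.281,0.009,0.353,0.06,-0.2],
  ],
)

```text
time: 11.98
eef_pos: [0.6214, 0.0956, 0.1676]
orientation: [-179.9, -0.0, -88.4]
ft_force: [-0.2, -0.9, -0.4]
opening: 0.0444
grasp_force: 41.5
```

```bash
python3 - <<'E'
from h import *
f,M,e=wrist('w5'); P,m=cloud(f,M,e)
c=np.array([.6213,.0961]);a=np.radians(1.8);X=np.array([np.cos(a),np.sin(a)]);Y=np.array([-X[1],X[0]])
hsv=cv2.cvtColor(f["frame"],cv2.COLOR_RGB2HSV); mk=cv2.inRange(hsv,(8,70,60),(25,255,255))>0
d=P[...,:2]-c; px,py=d@X,d@Y
for n,lo,hi in (("held",.14,.2),("placed",.03,.045)):
    k=m&mk&(P[...,2]>lo)&(P[...,2]<hi)&(abs(px)<.06)&(abs(py)<.08)
    print(n,k.sum(),"z",np.median(P[k][:,2]).round(4),"px",np.percentile(px[k],[.5,99.5]).round(4),"py",np.percentile(py[k],[.5,99.5]).round(4))
E
```

```text
[0.6214 0.0956 0.1676] [-1.7992e+02 -3.0000e-02 -8.8440e+01] t 11.975 F [-0.2 -0.9 -0.4]
held 25590 z 0.1729 px [-0.0231  0.022 ] py [-0.0508  0.0482]
placed 3128 z 0.0381 px [-0.0243  0.0391] py [-0.0796 -0.027 ]
```

View pics/w5.png

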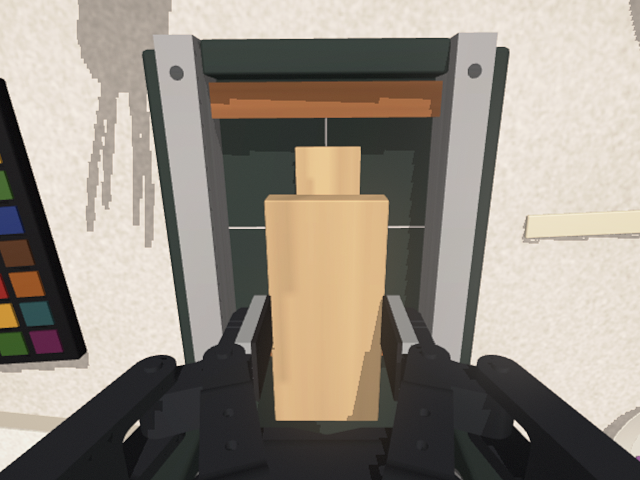

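Board 12 is held centred, and board 9 lies aligned under it (end at row 147, sides at cols 296–360). I'll place board 12 and go to the block.

Request:
drive_tool(
  moves=[
    [0,0,0,0,0,-0.06,-0.2],
    [0,0,0,0,0,-0.105,-0.2],
    [0,0,0,0,0,-0.119,-0.2],
    [0,0,0,0,0,-0.1235,-0.2],
    [0,0,0,0,0,-0.1235,0.3],
    [0,0,0,0,0,-0.1235,0.3],
    [0,0,0,0,0,-0.1235,0.3],
    [0,0,0,0,0,-0.06,0.3],
    [0,0,0,0,0,0,0.3],
    [0,0,-1.485,-0.114,-0.499,0.0,1],
    [0,0,-1.485,-0.114,-0.499,0.0,1],
    [0,0,-1.485,-0.114,-0.499,0.0,1],
    [0,0,-1.485,-0.114,-0.499,0.0,1],
    [0,0,-1.485,-0.114,-0.499,0.0,1],
    [0,0,-1.485,-0.114,-0.499,0.0,1],
    [0,0,-1.485,-0.114,-0.499,0.0,1],
    [0,0,-1.485,-0.114,-0.499,-0.04,1],
    [0,0,-1.485,-0.114,-0.499,-0.04,1],
    [0,0,-1.485,-0.114,-0.499,-0.04,1],
    [0,0,-1.485,-0.114,-0.499,-0.04,1],
  ],
)

```text
time: 14.52
eef_pos: [0.508, -0.4019, 0.128]
orientation: [-179.9, 0.0, -173.2]
ft_force: [-0.4, 0.2, -0.2]
opening: 0.0856
grasp_force: 0.0
```

```bash
python3 - <<'E'
from h import *
f,M,e=wrist('w6'); hsv=cv2.cvtColor(f["frame"],cv2.COLOR_RGB2HSV); P,m=cloud(f,M,e)
k=m&(P[...,2]>.016)&(P[...,2]<.028)&(np.hypot(P[...,0]-.507,P[...,1]+.402)<.085)
mk=cv2.morphologyEx(k.astype(np.uint8),cv2.MORPH_OPEN,np.ones((5,5)))
c=max(cv2.findContours(mk,0,cv2.CHAIN_APPROX_NONE)[0],key=cv2.contourArea)[:,0].astype(float)
z=np.median(P[mk>0][:,2]); r=cv2.minAreaRect((plane(f,c,.021,M,e)[:,:2]*1000).astype(np.float32)); print(r,z)
# bed stack and others by scene
F=None
E
```

```text
[ 0.508  -0.4019  0.128 ] [-1.7994e+02  2.0000e-02 -1.7315e+02] t 14.525 F [-0.4  0.2 -0.2]
((506.51898193359375, -404.3083190917969), (139.52499389648438, 45.82271194458008), 6.161535739898682) 0.020142468021141835
```

The block is at (.5065,-.4043), 6.2°, and the fitted size matches. I'll grasp it and carry it.

Request:
drive_tool(
  moves=[
    [0,0,-0.011,-0.0015,-0.0024,-0.06,1],
    [0,0,-0.011,-0.0015,-0.0024,-0.11,1],
    [0,0,-0.011,-0.0015,-0.0024,-0.122,1],
    [0,0,-0.011,-0.0015,-0.0024,-0.122,-0.2],
    [0,0,-0.011,-0.0015,-0.0024,-0.122,-0.2],
    [0,0,-0.011,-0.0015,-0.0024,-0.122,-0.2],
    [0,0,-0.011,-0.0015,-0.0024,-0.122,-0.2],
    [0,0,-0.011,-0.0015,-0.0024,-0.122,-0.2],
    [0,0,-0.011,-0.0015,-0.0024,-0.07,-0.2],
    [0,0,-0.011,-0.0015,-0.0024,-0.01,-0.2],
    [0,0,1.483,0.1133,0.498,0.04,-0.2],
    [0,0,1.483,0.1133,0.498,0.04,-0.2],
    [0,0,1.483,0.1133,0.498,0.04,-0.2],
    [0,0,1.483,0.1133,0.498,0.04,-0.2],
    [0,0,1.483,0.1133,0.498,0.04,-0.2],
    [0,0,1.483,0.1133,0.498,0.04,-0.2],
    [0,0,1.483,0.1133,0.498,0.04,-0.2],
    [0,0,1.483,0.1133,0.498,0.04,-0.2],
    [0,0,1.483,0.1133,0.498,0.04,-0.2],
    [0,0,1.483,0.1133,0.498,0.04,-0.2],
  ],
  squeeze=60,
)

```text
time: 17.08
eef_pos: [0.6209, 0.0959, 0.1681]
orientation: [-179.9, -0.0, -88.3]
ft_force: [0.3, -0.4, -2.2]
opening: 0.0447
grasp_force: 62.4
```

```bash
python3 - <<'E'
from h import *
from station import grab_frame
f,M,e=wrist('w7'); P,m=cloud(f,M,e)
c=np.array([.6213,.0961]);a=np.radians(1.8);X=np.array([np.cos(a),np.sin(a)]);Y=np.array([-X[1],X[0]])
d=P[...,:2]-c; px,py=d@X,d@Y
k=m&(P[...,2]>.15)&(P[...,2]<.195)&(abs(px)<.024)&(py<-.04)&(py>-.09)
A=np.c_[px[k],py[k],np.ones(k.sum())]; print("held plane",np.linalg.lstsq(A,P[k][:,2],rcond=None)[0].round(4),"z",np.median(P[k][:,2]).round(4),"px",np.percentile(px[k],[.5,99.5]).round(4),"py",np.percentile(py[k],[.5,99.5]).round(4))
for n in ("side","scene"):
    F=grab_frame(n); np.savez(n+"1.npz",**F); P,m=cloud(F); d=P[...,:2]-c; px,py=d@X,d@Y
    k=m&(abs(px)<.02)&(abs(py)<.05)&(P[...,2]<.08); print(n,k.sum(),np.median(P[k][:,2]) if k.any() else None)
E
```

```text
[0.6209 0.0959 0.1681] [-1.7988e+02 -3.0000e-02 -8.8280e+01] t 17.075 F [ 0.3 -0.4 -2.2]
held plane [-0.0019  0.052   0.1831] z 0.1804 px [-0.0238  0.0217] py [-0.0709 -0.0402]
side 515 0.052122549077114
scene 356 0.05114613734363482
```

The stack top is at about 51 mm as expected. I'll place and release the block, then estimate the knob position from the fixed cameras.

Request:
drive_tool(
  moves=[
    [0,0,0,0,0,-0.06,-0.2],
    [0,0,0,0,0,-0.095,-0.2],
    [0,0,0,0,0,-0.106,-0.2],
    [0,0,0,0,0,-0.1095,-0.2],
    [0,0,0,0,0,-0.1095,-0.2],
    [0,0,0,0,0,-0.1095,0.3],
    [0,0,0,0,0,-0.1095,0.3],
    [0,0,0,0,0,-0.1095,0.3],
    [0,0,0,0,0,-0.06,0.3],
    [0,0,0,0,0,0,0.3],
    [0,0,0,0,0,0.062,0.3],
    [0,0,0,0,0,0.124,0.3],
    [0,0,0,0,0,0.162,0.3],
    [0,0,0,0,0,0.162,0.3],
  ],
)

```text
time: 18.98
eef_pos: [0.6216, 0.0953, 0.3322]
orientation: [-179.7, 0.0, -88.3]
ft_force: [0.7, 1.1, -0.9]
opening: 0.0551
grasp_force: 0.0
```

```bash
python3 - <<'E'
from h import *
f,M,e=wrist('w8'); P,m=cloud(f,M,e)
c=np.array([.6213,.0961]);a=np.radians(1.8);X=np.array([np.cos(a),np.sin(a)]);Y=np.array([-X[1],X[0]])
d=P[...,:2]-c; px,py=d@X,d@Y
k=m&(P[...,2]>.06)&(P[...,2]<.08)&(abs(px)<.045)&(abs(py)<.09)
mk=cv2.morphologyEx(k.astype(np.uint8),cv2.MORPH_OPEN,np.ones((5,5)))
q=max(cv2.findContours(mk,0,cv2.CHAIN_APPROX_NONE)[0],key=cv2.contourArea)[:,0].astype(float)
W=plane(f,q,.072,M,e)[:,:2]-c; r=cv2.minAreaRect((np.c_[W@X,W@Y]*1000).astype(np.float32)); k=mk>0
A=np.c_[px[k],py[k],np.ones(k.sum())]; print("block in bay frame",r,np.linalg.lstsq(A,P[k][:,2],rcond=None)[0].round(4))
k=m&(np.abs(abs(px)-.086)<.006)&(abs(py)<.06); print("rail z",np.median(P[k][:,2]))
for n in ("side0","scene0"):
    F=dict(np.load(n+".npz")); P,m=cloud(F)
    k=m&(P[...,2]>.2)&(P[...,2]<.245)&(np.hypot(P[...,0]-.49,P[...,1]-.3)<.08)
    print(n,k.sum(),"knob",np.median(P[k],0).round(4),P[k].min(0).round(3),P[k].max(0).round(3))
E
```

```text
[0.6216 0.0953 0.3322] [-1.7966e+02  1.0000e-02 -8.8300e+01] t 18.975 F [ 0.7  1.1 -0.9]
block in bay frame ((-0.7997512817382812, -2.350830078125), (139.4145050048828, 45.896644592285156), 89.72236633300781) [-0.001   0.0013  0.0712]
rail z 0.0711847651576116
side0 396 knob [0.498  0.2991 0.2211] [0.473 0.27  0.2  ] [0.526 0.324 0.23 ]
scene0 195 knob [0.5113 0.3066 0.2224] [0.476 0.269 0.2  ] [0.526 0.324 0.227]
```

The block is level with the rails (both read 71.2 mm) and centred within 2.5 mm. Now I'll move over the near knob.

Request:
drive_tool(
  moves=[
    [0,0,-0.78,-0.122,0.205,0.01,1],
    [0,0,-0.78,-0.122,0.205,0.01,1],
    [0,0,-0.78,-0.122,0.205,0.01,1],
    [0,0,-0.78,-0.122,0.205,0.01,1],
    [0,0,-0.78,-0.122,0.205,0.01,1],
    [0,0,-0.78,-0.122,0.205,0.01,1],
    [0,0,-0.78,-0.122,0.205,0.01,1],
  ],
)

```text
time: 19.9
eef_pos: [0.4987, 0.2995, 0.3384]
orientation: [-180.0, -0.1, -132.9]
ft_force: [0.4, -0.3, -0.7]
opening: 0.0853
grasp_force: 0.0
```

```bash
python3 - <<'E'
from h import *
f,M,e=wrist('w9'); P,m=cloud(f,M,e)
k=m&(P[...,2]>.214)&(P[...,2]<.235)&(np.hypot(P[...,0]-.5,P[...,1]-.3)<.06)
mk=cv2.morphologyEx(k.astype(np.uint8),cv2.MORPH_OPEN,np.ones((3,3)))
q=max(cv2.findContours(mk,0,cv2.CHAIN_APPROX_NONE)[0],key=cv2.contourArea)[:,0].astype(float)
z=np.median(P[mk>0][:,2]); print("z",z,cv2.minAreaRect((plane(f,q,z,M,e)[:,:2]*1000).astype(np.float32)),q.min(0),q.max(0))
g=f["frame"].astype(int); w=(mk>0)&(g.min(2)>140)
if w.any(): print("white",w.sum(),np.argwhere(w).mean(0)[::-1],P[w].mean(0).round(4), "extent",P[w].min(0).round(4),P[w].max(0).round(4))
k=m&(P[...,2]>.17)&(P[...,2]<.2)&(np.hypot(P[...,0]-.5,P[...,1]-.3)<.045); print("collar z",np.median(P[k][:,2]))
E
```

```text
[0.4987 0.2995 0.3384] [-1.7997e+02 -9.0000e-02 -1.3294e+02] t 19.9 F [ 0.4 -0.3 -0.7]
z 0.2228254840550363 ((497.3467712402344, 292.81878662109375), (66.5480728149414, 15.301919937133789), 46.460697174072266) [311. 180.] [333. 271.]
white 156 [321.05128205 207.80769231] [0.4882 0.2823 0.223 ] extent [0.4757 0.27   0.2179] [0.5011 0.296  0.225 ]
collar z 0.18956835175539627
```

View pics/w9.png

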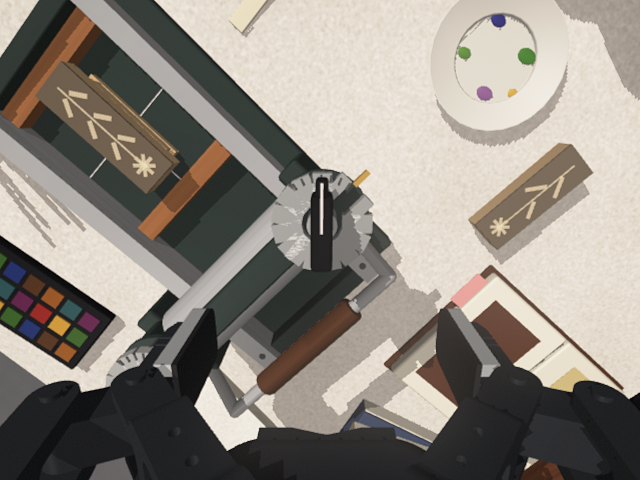

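The view shows the knob bar at (321,225) with its nose towards image-top and the brass mark at (361,180). The axis is at about (.5006,.2963), the knob is 44.7° off the mark, and the bar top is at about .224. The block also looks right in the bay. I'll grip the knob.

Request:
drive_tool(
  moves=[
    [0,0,-0.01,0.0019,-0.0032,-0.05,1],
    [0,0,-0.01,0.0019,-0.0032,-0.1,1],
    [0,0,-0.01,0.0019,-0.0032,-0.13,1],
    [0,0,-0.01,0.0019,-0.0032,-0.14,1],
    [0,0,-0.01,0.0019,-0.0032,-0.14,1],
    [0,0,-0.01,0.0019,-0.0032,-0.14,-1],
    [0,0,-0.01,0.0019,-0.0032,-0.14,-1],
    [0,0,-0.01,0.0019,-0.0032,-0.14,-1],
    [0,0,-0.01,0.0019,-0.0032,-0.14,-1],
    [0,0,-0.01,0.0019,-0.0032,-0.14,-1],
    [0,0,-0.01,0.0019,-0.0032,-0.14,-1],
    [0,0,-0.01,0.0019,-0.0032,-0.14,-1],
  ],
  squeeze=40,
)

```text
time: 21.45
eef_pos: [0.5008, 0.2968, 0.1995]
orientation: [-179.9, 0.0, -133.6]
ft_force: [2.8, -3.2, 4.7]
opening: 0.015
grasp_force: 41.7
```

Gripped at 15 mm. Now I'll turn it 44.6° clockwise.

Request:
drive_tool(
  moves=[
    [0,0,-0.13,0,0,0,-1],
    [0,0,-0.26,0,0,0,-1],
    [0,0,-0.39,0,0,0,-1],
    [0,0,-0.52,0,0,0,-1],
    [0,0,-0.65,0,0,0,-1],
    [0,0,-0.75,0,0,0,-1],
    [0,0,-0.78,0,0,0,-1],
    [0,0,-0.78,0,0,0,-1],
    [0,0,-0.78,0,0,0,-1],
  ],
)

```text
time: 22.58
eef_pos: [0.5003, 0.2981, 0.1995]
orientation: [179.9, -0.0, -178.2]
ft_force: [-1.1, 6.7, 3.7]
opening: 0.0152
grasp_force: 41.7
```

Request:
drive_tool(
  moves=[
    [0,0,0,0,0,0.003,-1],
    [0,0,0,0,0,0.006,-1],
    [0,0,0,0,0,0.009,-1],
    [0,0,0,0,0,0.0115,-1],
    [0,0,0,0,0,0.0125,-1],
    [0,0,0,0,0,0.0125,-1],
  ],
)

```text
time: 23.32
eef_pos: [0.5002, 0.2981, 0.2114]
orientation: [179.9, -0.1, -178.2]
ft_force: [-0.1, 6.7, -2.1]
opening: 0.0154
grasp_force: 40.8
```

Request:
drive_tool(
  moves=[
    [0,0,0,0,0,0.001,-1],
    [0,0,0,0,0,0.002,-1],
    [0,0,0,0,0,0.002,-1],
  ],
)

```text
time: 23.7
eef_pos: [0.5, 0.2977, 0.2119]
orientation: [180.0, -0.2, -178.2]
ft_force: [4.7, 8.9, -18.9]
opening: 0.0152
grasp_force: 40.4
```

The pull stopped at 12.4 mm with 19 N downward on the tool, so the knob is at its stop. I'll release, rise and check.

Request:
drive_tool(
  moves=[
    [0,0,0,0,0,0.001,-1],
    [0,0,0,0,0,0.001,1],
    [0,0,0,0,0,0.001,1],
    [0,0,0,0,0,0.001,1],
    [0,0,0,0,0,0.001,1],
    [0,0,0,0,0,0.001,1],
    [0,0,0,0,0,0.04,1],
    [0,0,0,0,0,0.09,1],
    [0,0,0,0,0,0.13,1],
    [0,0,0,0,0,0.13,1],
    [0,0,0,0,0,0.13,1],
  ],
)

```text
time: 25.08
eef_pos: [0.5005, 0.2969, 0.343]
orientation: [-179.9, -0.1, -178.3]
ft_force: [-0.1, -0.0, 0.3]
opening: 0.0855
grasp_force: 0.0
```

```bash
python3 - <<'E'
from h import *
from station import grab_frame
f,M,e=wrist('w10'); P,m=cloud(f,M,e)
k=m&(P[...,2]>.222)&(P[...,2]<.25)&(np.hypot(P[...,0]-.5,P[...,1]-.298)<.06)
mk=cv2.morphologyEx(k.astype(np.uint8),cv2.MORPH_OPEN,np.ones((3,3)))
q=max(cv2.findContours(mk,0,cv2.CHAIN_APPROX_NONE)[0],key=cv2.contourArea)[:,0].astype(float)
z=np.median(P[mk>0][:,2]); print("knob z",z,cv2.minAreaRect((plane(f,q,z,M,e)[:,:2]*1000).astype(np.float32)))
c=np.array([.6213,.0961]);a=np.radians(1.8);X=np.array([np.cos(a),np.sin(a)]);Y=np.array([-X[1],X[0]])
F=grab_frame("side"); P,m=cloud(F); d=P[...,:2]-c; px,py=d@X,d@Y
k=m&(abs(px)<.02)&(abs(py)<.06); print("block z",k.sum(),np.median(P[k][:,2]))
P0,m0=cloud(dict(np.load("side0.npz"))); 
G=F["frame"]; G0=np.load("side0.npz")["frame"]; cv2.imwrite("pics/side_end.png",G[:,:,::-1])
E
```

```text
[0.5005 0.2969 0.343 ] [-1.7994e+02 -6.0000e-02 -1.7826e+02] t 25.075 F [-0.1 -0.   0.3]
knob z 0.23477246241057678 ((495.80242919921875, 297.2463684082031), (67.14509582519531, 15.69621467590332), 2.380762815475464)
block z 225 0.07266246853781322
```

View pics/side_end.png

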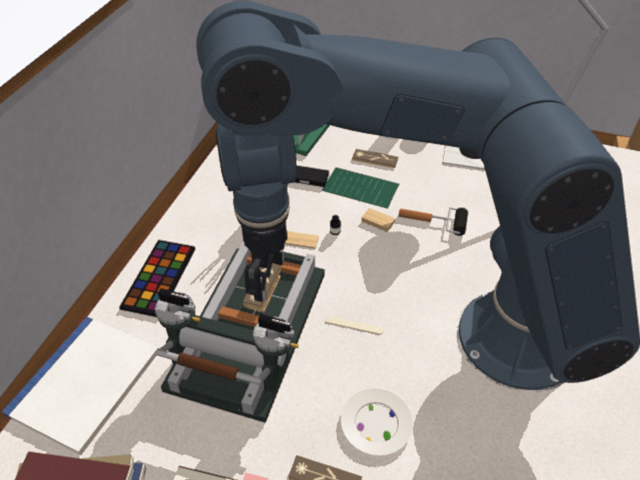

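The side view shows the block in the bay (262,285) and the knob at its mark and raised (272,325). The spare blocks and tools have not moved. The knob rose from .223 to .235 m and stands at 2.4°, against 1.8° for the mark. Handing in.

```bash
python3 -c "
from station import hand_in
print(hand_in())"
```

```text
the job is handed in; nothing more can be done
None
```

I handed the job in at about 25 s with no verdict returned: block_b lies face up on boards 9 + 12, level with the rails and about 2.5 mm off the bay centre, and the near knob is at its mark and pulled fully out (12 mm).

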